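# Clamp a row of lens cells with the keeper bar

### The arm

A 6-joint arm with a two-finger parallel gripper is mounted at the origin on a cart in front of the work surface, level with it; the furniture and walls round the work are solid. World frame = base frame: x ahead of the robot, y to its left, z up, the work surface at z = 0. Lengths are in m, angles in degrees, forces in N, time in s.
With the tool pointing down it reaches from about 0.375 to 0.9 m from the base axis. Payload 3.1 kg.
Tool frame: the origin (TCP) lies at the very end of the fingers, on their centre line; the grasp point (between the pads) lies bot.grip_point_offset behind it (bot.grip_point_offset is the distance from the TCP to the grasp point, in m); z points along the fingers, y is the line along which they close (so a half turn about z gives the same grasp; the last joint's range is limited). The gripper opens to 87 mm and grips with 3 to 60 N. Pads are 19 mm wide; open, the fingers measure 117 mm over their backs; the gripper's body (75 mm by 190 mm) begins 51 mm behind the grasp point.
Start: joints at [-73.883, 30.224, 82.088, -0, 67.689, -10.227], TCP at [0.277, -0.56, 0.223] pointing down, gripper open.
Joint ranges: [-176.69, 176.69], [-43.24, 126.21], [12.49, 139.97], [-82, 262], [0, 151.66], [-163.58, 163.58]. Speed limits (degrees/s): [159.86, 159.86, 180, 180, 180, 180].

### API

Orientations are given as a 3x3 rotation matrix whose columns are the frame's x, y, z axes.
In Python, from rig import bot, viewer, ticket gives the robot as it stands.
- The arm moves only by the tool servo_tool, never from a script. Its argument "targets" is a list of rows, each an object with "offset": the shift along the tool's x, y, z in m, a list of three; "dr": the turn, a rotation vector about the tool's x, y, z in degrees, a list of three. In form: [{"offset": [x, y, z], "dr": [ax, ay, az]}, ...]. A call has 1 to 20 rows; each row is the pose to reach, as a shift and turn from the pose commanded when the call began, along the tool's axes at that moment; what a row does not reach only later rows make up. A row lasts 1/12 s, in which the tool goes at most 41.7 mm and 7.16 degrees, less where a joint would pass 70% of its speed; a pose out of reach is approached as far as the arm can. A call with a gripper value outside its range is refused whole. "gripper" is the gripper command: -1 is fully open, 1 is shut, values between are in proportion, set as the call begins (left out, the last holds). The fingers move at their own pace and stop on an object; the grip force is fixed at half the most. Time passes only in rows, so rows that repeat a pose let the fingers close. It gives the time, the measured TCP pose, the force, the opening and the grip force at its end, in the units of the state.
- bot.read_state(): the state, without advancing time (a new reading comes with each control period).
- viewer.capture(name): name is "scene" or "top"; returns a dict with "color" (420x560x3 uint8, red, green, blue), "camera_matrix" (3x3 intrinsics, pixels), "R" (3x3) and "t" (3): a world point X has camera coordinates R X + t. Camera axes: x right, y down, z forward; pixel columns grow to the right and rows downward; lengths in m; the calibration is good to about 2 mm. A picture is of the moment at which its call begins. There is no depth.
- ticket.hand_in(): hands the job in; it is judged then, once.
The state is a dict: "time_s": time; "joint_positions": joint angles; "qvel": joint speeds; "tau": joint torques, N m; "position": TCP position; "tcp_rot": TCP orientation; "force": force on the tool from outside, world axes, zero at the start; "moment": the same for the moment, N m; "opening": opening from 0.0 (shut) to 1.0 (fully open); "grasp_force": force on a finger pad.
Only numpy, scipy, OpenCV 4.12 (cv2) and the standard library are available. Lean on these libraries where they do the work, as an engineer would, in place of code of your own. Each camera call takes 0.05 s, during which the arm holds its last target. There are 200 camera calls.

### The job

Pick up the steel keeper bar and use it as a straightedge: ride it along the rails of the row clamp so that it sweeps all five lens cells together, as one row, into the pocket and compresses the sprung rail until the bar meets the shoulders, then press the bar fully down into its two slots and let go, so that it keeps the row clamped. Press gently, just enough to feel the bar stop and bottom (never more than 40 N), never touch the lens cells with the gripper, and leave the other things where they stand.

Things in the scene. Friction and masses are not known exactly. Their poses are not given: they have to be found in the camera images.
- row_clamp: Low aluminium fixture screwed to the table, 198 mm along its x, 184 mm along its y. Origin: underside of its base plate, z up. Cells are pushed along its +x, from the open loading end (x = -106 mm) over the loading floor (top of the plate, 8 mm above the table) into a pocket. Nothing of it is higher than 31 mm above the table; it reaches to x = +92 mm.
- rails (a point): Midway between the tops of the two side rails, 16 mm above the table, at x = -88 mm in the clamp's frame (a good place to set the bar down, behind all cells; all cells start beyond x = -75 mm). Rails: |y| = 80 to 92 mm from x = -106 to +8.5 mm, and |y| = 66 to 92 mm from x = -10 mm. Black guide strips (tops 15.2 mm) inside them narrow the floor from |y| = 78 to 66 mm at x = 0.
- shoulders (a point): Midway between two shoulder faces at x = +20 mm in the clamp's frame, at rail-top height (16 mm above the table). The shoulder blocks (|y| = 66 to 92 mm, tops 28 mm above the table) stop a bar that slides on the rails along +x, square and exactly over its slots. Beyond and between them lies the pocket, 132 mm wide.
- clamp_seat (a point): Where the middle of the bar's underside belongs: x = 14.25 mm in the clamp's frame, 9 mm above the table, on the bottoms of the two slots, which cut across both rails from x = 8.5 to 20 mm (11.5 mm wide, open at the top, 7 mm below the rail tops; the far wall of each is its shoulder face). As the slots are 1.5 mm wider than the bar, it may rest 0.75 mm either side.
- sprung_rail (a joint): Travel (m) of the steel strip across the far side of the pocket: face at x = 37 mm in the clamp's frame when free (0), 9.5 to 23.5 mm above the table. It yields along +x: 4.5 N to start, 0.75 N more per mm, end stop at 0.013. With the five cells in one row it reads about 0.007 with the bar at the shoulders and about 0.0055 with the bar seated and let go.
- keeper_bar: Straight steel bar 168 mm long (its y), 10 mm thick (its x), 20 mm high, standing on its long edge, with a black finger rib along the middle of its top: 60 mm long, 12 mm thick, 19 to 60 mm above the underside. Origin: centre of the underside, z up. Symmetrical, about 0.2 kg. Held by the rib with fingertips 21 mm or more above its underside, the fingers clear the cells.
- lens_cell_1: One of the five identical lens cells: a black metal ring 24 mm in diameter and 16 mm high with a glass lens in its top (17.7 mm over the glass), about 30 g. Origin: centre of the underside, on the clamp's loading floor, with its axis upright.
- lens_cell_2: One of the five identical lens cells: a black metal ring 24 mm in diameter and 16 mm high with a glass lens in its top (17.7 mm over the glass), about 30 g. Origin: centre of the underside, on the clamp's loading floor, with its axis upright.
- lens_cell_3: One of the five identical lens cells: a black metal ring 24 mm in diameter and 16 mm high with a glass lens in its top (17.7 mm over the glass), about 30 g. Origin: centre of the underside, on the clamp's loading floor, with its axis upright.
- lens_cell_4: One of the five identical lens cells: a black metal ring 24 mm in diameter and 16 mm high with a glass lens in its top (17.7 mm over the glass), about 30 g. Origin: centre of the underside, on the clamp's loading floor, with its axis upright.
- lens_cell_5: One of the five identical lens cells: a black metal ring 24 mm in diameter and 16 mm high with a glass lens in its top (17.7 mm over the glass), about 30 g. Origin: centre of the underside, on the clamp's loading floor, with its axis upright.
- objective_a: Bystander: the larger microscope objective, 28 mm across, 45 mm high, standing. Origin at its underside.
- objective_b: Bystander: the smaller microscope objective, 25 mm across, 36 mm high, standing. Origin at its underside.
- dust_cap: Bystander: a black dust cap, 38 mm across, 14 mm high. Origin at its underside.
- oil: Bystander: a small dropper bottle, 28 mm across, 75 mm high. Origin at its underside.

How it is judged (in metres and radians):
On the way:
1. all five lens cells are in the pocket as one row and have pushed the sprung rail back by more than 4 mm (x of each of lens_cell_1, lens_cell_2, lens_cell_3, lens_cell_4, lens_cell_5 in the frame of row_clamp above 0.026 m and value of joint sprung_rail above 0.004 m), for 0.1 s.
At the end, for the whole second after the job is handed in: The bar is let go and still in both slots: within 2 mm of their bottoms, 3 mm along the clamp's x and 12 mm along its y of the seat, square to 0.04 rad, upright to 0.12 rad. All five lens cells stand behind it, centres beyond x = 26 mm in the clamp's frame; sprung rail at 3 to 9 mm (x of each of lens_cell_1, lens_cell_2, lens_cell_3, lens_cell_4, lens_cell_5 in the frame of row_clamp above 0.026 m and angle between each of lens_cell_1, lens_cell_2, lens_cell_3, lens_cell_4, lens_cell_5, keeper_bar's own z axis and vertical below 0.12 rad and z of keeper_bar in the frame of clamp_seat between -0.002 and 0.002 m and x of keeper_bar in the frame of clamp_seat between -0.003 and 0.003 m and y of keeper_bar in the frame of clamp_seat between -0.012 and 0.012 m and angle between the y axis of keeper_bar and the y axis of row_clamp, either way round below 0.04 rad and value of joint sprung_rail between 0.003 and 0.009 m and linear speed of keeper_bar below 0.01 m/s); the robot touches nothing.
It fails at once if the gripper or arm touches a lens cell (over 0.5 N) (contact force between any of the fingers, the arm and lens_cell_1 above 0.5 N or contact force between any of the fingers, the arm and lens_cell_2 above 0.5 N or contact force between any of the fingers, the arm and lens_cell_3 above 0.5 N or contact force between any of the fingers, the arm and lens_cell_4 above 0.5 N or contact force between any of the fingers, the arm and lens_cell_5 above 0.5 N).
It fails at once if a lens cell is squeezed or struck with more than 20 N (contact force between any of lens_cell_1, lens_cell_2, lens_cell_3, lens_cell_4, lens_cell_5 and anything else above 20 N).
It fails at once if the keeper bar is pressed against the row clamp with more than 40 N (contact force between keeper_bar and row_clamp above 40 N).
It fails at once if a bystander is moved more than 15 mm (distance of any of objective_a, objective_b, dust_cap, oil from where it was at the start of the episode above 0.015 m).
It also fails if it takes over 72 s, if anything falls off the work surface, if the arm or the gripper's body presses on something with over 40 N, if the wrist force passes 120 N, or if a joint passes its speed limit or range.

## Working session

There is one attempt and no reset: what is moved stays moved. The work goes in short steps, Python scripts to look and compute and a tool call to move; the robot and the scene stay as the last step left them, time stands still between calls to the robot, and variables do not carry over. Pictures are saved under pics/ and viewed, at most 10 in all, crops included, and the job is handed in when it is done.

Besides the shell and the picture viewer there is one more tool, called after "Request:" in YAML: its name, and indented under it one key for each argument. servo_tool: Moves the arm, as the interface text tells. Its arguments: {"type":"object","properties":{"targets":{"type":"array"},"gripper":{"type":"number"}},"required":["targets"]}

```bash
mkdir -p pics; python3 - <<'E'
from rig import bot,viewer
import cv2,numpy as np
for n in("scene","top"):
    c=viewer.capture(n); cv2.imwrite(f"pics/{n}0.png",c["color"][...,::-1]); print(n,c["camera_matrix"].tolist(),c["R"].tolist(),c["t"].tolist())
s=bot.read_state();print(s["position"],s["tcp_rot"],bot.grip_point_offset,s["force"],s["opening"],s["time_s"])
E
```

```text
scene [[488.2291878498641, 0.0, 286.88455002063785], [0.0, 488.2291878498641, 205.6930275305025], [0.0, 0.0, 1.0]] [[-0.9076478684639028, -0.41939386009688523, -0.016856363367220992], [-0.15057395186967037, 0.3628317048042985, -0.9196089598341005], [0.3917943745018345, -0.8321429829673749, -0.39247321438140925]] [0.4430580505000819, 0.13957595843774118, 0.8033611717061772]
top [[535.4097536929685, 0.0, 278.03615086677536], [0.0, 535.4097536929685, 214.0127761284965], [0.0, 0.0, 1.0]] [[0.021020439859622472, -0.999461315979791, 0.025203550703275835], [-0.9920318909753596, -0.023983122153811667, -0.12368321284478284], [0.12422104650968166, -0.022402850526215417, -0.9920016350250335]] [-0.06616127574047623, 0.4985839133067921, 1.2318805551015668]
[ 0.27718407 -0.55941597  0.2216644 ] [[ 8.96145888e-01  4.43759188e-01 -5.74323042e-04]
 [ 4.43759442e-01 -8.96143957e-01  1.88822544e-03]
 [ 3.23241266e-04 -1.94698674e-03 -9.99998052e-01]] 0.0187 [-0.40665883 -0.48723106 -0.95748348] 1.0009270483840995 0.1
```

View pics/top0.png

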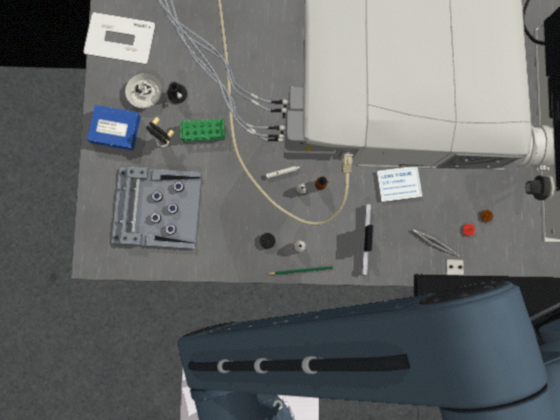

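View pics/scene0.png

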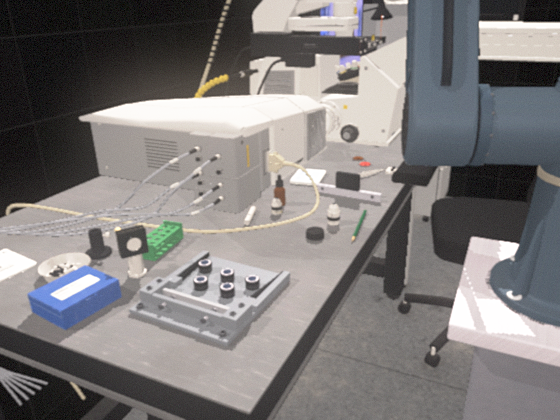

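The top view shows the clamp at about (157,208), with its pocket to the left and the loading end at col 200. The bar is near (367,240) with its rib at about (369,238). I'll zoom in on both.

```bash
python3 - <<'E'
import cv2,numpy as np
im=cv2.imread("pics/top0.png")
a=cv2.resize(im[160:256,104:209],None,fx=5,fy=5,interpolation=cv2.INTER_CUBIC)
b=cv2.resize(im[196:292,340:395],None,fx=5,fy=5,interpolation=cv2.INTER_CUBIC)
cv2.imwrite("pics/z.png",np.hstack([a,b])); print(a.shape,b.shape)
E
```

```text
(480, 525, 3) (480, 275, 3)
```

View pics/z.png

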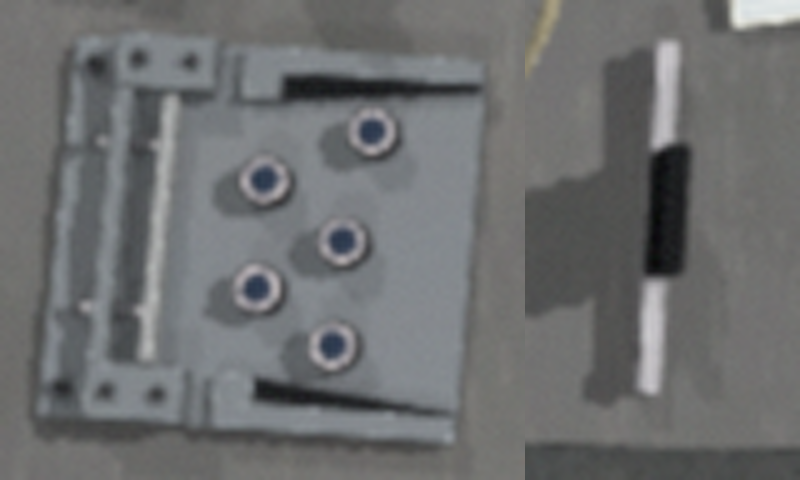

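```bash
cat > h.py <<'E'
import numpy as np
from scipy.optimize import least_squares
K=np.array([[535.4097536929685,0,278.03615086677536],[0,535.4097536929685,214.0127761284965],[0,0,1]])
R=np.array([[0.021020439859622472,-0.999461315979791,0.025203550703275835],[-0.9920318909753596,-0.023983122153811667,-0.12368321284478284],[0.12422104650968166,-0.022402850526215417,-0.9920016350250335]])
t=np.array([-0.06616127574047623,0.4985839133067921,1.2318805551015668])
def proj(X): p=(np.atleast_2d(X)@R.T+t)@K.T; return p[:,:2]/p[:,2:]
def back(uv,z):
    C=-R.T@t; d=R.T@np.linalg.inv(K)@np.r_[uv,1]; return C+d*(z-C[2])/d[2]
def w(p,xyz):
    c,s=np.cos(p[2]),np.sin(p[2]); xyz=np.atleast_2d(xyz)
    return np.c_[p[0]+c*xyz[:,0]-s*xyz[:,1],p[1]+s*xyz[:,0]+c*xyz[:,1],xyz[:,2]]
E
python3 - <<'E'
from h import *
f=lambda u,v,ox=104,oy=160:np.array([(u+.5)/5-.5+ox,(v+.5)/5-.5+oy])
M=[(-106,-92,16,486,60),(-106,92,16,454,443),(8.5,-92,16,237,48),(8.5,92,16,205,430),(20,-66,28,217,90),(20,66,28,185,368),(-10,-80,16,283,75),(-10,80,16,255,380),(-10,-66,16,283,100),(37,-60,23,182,98),(37,60,23,157,358)]
X=np.array([m[:3] for m in M])/1e3; U=np.array([f(*m[3:]) for m in M])
r=least_squares(lambda p:(proj(w(p,X))-U).ravel(),[.5,.2,1.57],loss='soft_l1')
print("clamp",r.x,np.degrees(r.x[2])); print(((proj(w(r.x,X))-U)*5).round(1).tolist())
p=r.x
for n,q in(("rails",(-.088,0,.016)),("sh",(.02,0,.016)),("seat",(.01425,0,.009))): print(n,w(p,[q])[0].round(4))
Ri=np.array([[np.cos(p[2]),-np.sin(p[2])],[np.sin(p[2]),np.cos(p[2])]])
for u,v in((372,131),(264,180),(342,241),(257,288),(332,345)):
    print("cell",((back(f(u,v),.0257)[:2]-p[:2])@Ri*1e3).round(1))
g=lambda u,v:f(u-525,v,340,196)
a,b=back(g(668,42),.02),back(g(649,392),.02)
print("bar",(a+b)/2,np.linalg.norm(a-b),np.degrees(np.arctan2(*(a-b)[1::-1])))
c=[back(g(u,v),.06) for u,v in((659,146),(690,146),(647,275),(681,275))];print("rib",np.round(c,4).tolist())
for n,q in(("capp",(267,241)),("objB",(301,246))):print(n,back(np.array(q),.02).round(3))
E
```

```text
clamp [0.51241794 0.24237915 1.5272827 ] 87.50685303384897
[[0.4, 1.0], [0.2, -0.2], [10.9, -3.3], [6.4, -3.2], [-3.7, 1.4], [1.5, 0.1], [1.2, -3.2], [-1.9, 24.0], [-1.5, 0.5], [-3.4, 5.4], [-3.1, -4.1]]
rails [0.5086 0.1545 0.016 ]
sh [0.5133 0.2624 0.016 ]
seat [0.513  0.2566 0.009 ]
cell [-56.  -52.6]
cell [ -7.3 -25.6]
cell [-46.6   0.9]
cell [-8.8 25.9]
cell [-46.3  50.4]
bar [ 0.44731137 -0.26638754  0.02      ] 0.16731861993464553 -3.0787598054510363
rib [[0.4762, -0.259, 0.06], [0.4766, -0.2734, 0.06], [0.4165, -0.2535, 0.06], [0.4169, -0.2692, 0.06]]
capp [ 0.436 -0.03   0.02 ]
objB [ 0.426 -0.111  0.02 ]
```

Request:
servo_tool:
  targets:
    - {"offset":[0.02,-0.013,0.004],"dr":[0,0,2]}
    - {"offset":[0.05,-0.033,0.01],"dr":[0,0,5]}
    - {"offset":[0.08,-0.053,0.016],"dr":[0,0,8]}
    - {"offset":[0.11,-0.073,0.022],"dr":[0,0,11]}
    - {"offset":[0.14,-0.093,0.03],"dr":[0,0,14]}
    - {"offset":[0.17,-0.113,0.036],"dr":[0,0,17]}
    - {"offset":[0.2,-0.133,0.042],"dr":[0,0,20]}
    - {"offset":[0.23,-0.153,0.048],"dr":[0,0,23]}
    - {"offset":[0.26,-0.173,0.054],"dr":[0,0,26]}
    - {"offset":[0.275,-0.183,0.058],"dr":[0,0,28.5]}
    - {"offset":[0.2828,-0.188,0.06],"dr":[0,0,29.4]}
    - {"offset":[0.2828,-0.188,0.06],"dr":[0,0,29.4]}
    - {"offset":[0.2828,-0.188,0.06],"dr":[0,0,29.4]}
    - {"offset":[0.2828,-0.188,0.06],"dr":[0,0,29.4]}
  gripper: -1

```text
time_s: 1.27
position: [0.4473, -0.2668, 0.1626]
tcp_rot: [[0.999, -0.053, 0.0], [-0.053, -0.999, -0.001], [0.0, 0.001, -1.0]]
force: [0.2, -1.3, -0.6]
opening: 1.002
grasp_force: 0.0
```

Request:
servo_tool:
  targets:
    - {"offset":[0,0,0.01]}
    - {"offset":[0,0,0.03]}
    - {"offset":[0,0,0.055]}
    - {"offset":[0,0,0.08]}
    - {"offset":[0,0,0.1]}
    - {"offset":[0,0,0.115]}
    - {"offset":[0,0,0.125]}
    - {"offset":[0,0,0.13]}
    - {"offset":[0,0,0.132]}
    - {"offset":[0,0,0.132]}
    - {"offset":[0,0,0.132]}

```text
$.targets[0]: bad value
```

Request:
servo_tool:
  targets:
    - {"offset":[0,0,0]}
    - {"offset":[0,0,0]}
    - {"offset":[0,0,0]}
    - {"offset":[0,0,0]}
    - {"offset":[0,0,0]}
    - {"offset":[0,0,0]}
    - {"offset":[0,0,0]}
    - {"offset":[0,0,0]}
    - {"offset":[0,0,0]}
    - {"offset":[0,0,0]}
    - {"offset":[0,0,0]}
    - {"offset":[0,0,0]}
  gripper: 1

```text
$.targets[0]: bad value
```

dr is required in every row.

Request:
servo_tool:
  targets:
    - {"offset":[0,0,0.01],"dr":[0,0,0]}
    - {"offset":[0,0,0.03],"dr":[0,0,0]}
    - {"offset":[0,0,0.055],"dr":[0,0,0]}
    - {"offset":[0,0,0.08],"dr":[0,0,0]}
    - {"offset":[0,0,0.1],"dr":[0,0,0]}
    - {"offset":[0,0,0.115],"dr":[0,0,0]}
    - {"offset":[0,0,0.125],"dr":[0,0,0]}
    - {"offset":[0,0,0.13],"dr":[0,0,0]}
    - {"offset":[0,0,0.132],"dr":[0,0,0]}
    - {"offset":[0,0,0.132],"dr":[0,0,0]}
    - {"offset":[0,0,0.132],"dr":[0,0,0]}

```text
time_s: 2.18
position: [0.4478, -0.2667, 0.0312]
tcp_rot: [[0.999, -0.054, 0.001], [-0.054, -0.999, -0.001], [0.001, 0.001, -1.0]]
force: [0.8, -0.7, 0.1]
opening: 1.001
grasp_force: 0.0
```

Request:
servo_tool:
  targets:
    - {"offset":[0,0,0],"dr":[0,0,0]}
    - {"offset":[0,0,0],"dr":[0,0,0]}
    - {"offset":[0,0,0],"dr":[0,0,0]}
    - {"offset":[0,0,0],"dr":[0,0,0]}
    - {"offset":[0,0,0],"dr":[0,0,0]}
    - {"offset":[0,0,0],"dr":[0,0,0]}
    - {"offset":[0,0,0],"dr":[0,0,0]}
    - {"offset":[0,0,0],"dr":[0,0,0]}
    - {"offset":[0,0,0],"dr":[0,0,0]}
    - {"offset":[0,0,0],"dr":[0,0,0]}
    - {"offset":[0,0,0],"dr":[0,0,0]}
    - {"offset":[0,0,0],"dr":[0,0,0]}
  gripper: 1

```text
time_s: 3.18
position: [0.4474, -0.2661, 0.0305]
tcp_rot: [[0.999, -0.053, -0.0], [-0.053, -0.999, 0.0], [-0.0, -0.0, -1.0]]
force: [-0.6, 1.1, 0.2]
opening: 0.173
grasp_force: 0.0
```

Request:
servo_tool:
  targets:
    - {"offset":[0,0,0],"dr":[0,0,0]}
    - {"offset":[0,0,0],"dr":[0,0,0]}
    - {"offset":[0,0,0],"dr":[0,0,0]}
    - {"offset":[0,0,0],"dr":[0,0,0]}
    - {"offset":[0,0,0],"dr":[0,0,0]}
    - {"offset":[0,0,0],"dr":[0,0,0]}

```text
time_s: 3.68
position: [0.4474, -0.2661, 0.0305]
tcp_rot: [[0.999, -0.053, -0.0], [-0.053, -0.999, 0.0], [-0.0, -0.0, -1.0]]
force: [-0.4, -0.2, -2.0]
opening: 0.14
grasp_force: 30.0
```

Request:
servo_tool:
  targets:
    - {"offset":[0,0,-0.003],"dr":[0,0,0]}
    - {"offset":[0,0,-0.01],"dr":[0,0,0]}
    - {"offset":[0,0,-0.02],"dr":[0,0,0]}
    - {"offset":[0,0,-0.035],"dr":[0,0,0]}
    - {"offset":[0,0,-0.05],"dr":[0,0,0]}
    - {"offset":[0,0,-0.065],"dr":[0,0,0]}
    - {"offset":[0,0,-0.08],"dr":[0,0,0]}
    - {"offset":[0,0,-0.095],"dr":[0,0,0]}
    - {"offset":[0,0,-0.108],"dr":[0,0,0]}
    - {"offset":[0,0,-0.116],"dr":[0,0,0]}
    - {"offset":[0,0,-0.12],"dr":[0,0,0]}
    - {"offset":[0,0,-0.12],"dr":[0,0,0]}
    - {"offset":[0,0,-0.12],"dr":[0,0,0]}

```text
time_s: 4.77
position: [0.4471, -0.2659, 0.1505]
tcp_rot: [[0.999, -0.053, -0.0], [-0.053, -0.999, 0.0], [-0.0, -0.0, -1.0]]
force: [0.4, 0.3, -2.4]
opening: 0.136
grasp_force: 30.0
```

Request:
servo_tool:
  targets:
    - {"offset":[0.001,-0.01,0],"dr":[0,0,0]}
    - {"offset":[0.003,-0.03,0],"dr":[0,0,0]}
    - {"offset":[0.005,-0.055,0],"dr":[0,0,0]}
    - {"offset":[0.008,-0.083,0],"dr":[0,0,-0.1]}
    - {"offset":[0.01,-0.111,0],"dr":[0,0,-0.1]}
    - {"offset":[0.013,-0.139,0],"dr":[0,0,-0.2]}
    - {"offset":[0.016,-0.167,0],"dr":[0,0,-0.2]}
    - {"offset":[0.019,-0.195,0],"dr":[0,0,-0.3]}
    - {"offset":[0.022,-0.223,0],"dr":[0,0,-0.3]}
    - {"offset":[0.025,-0.251,0],"dr":[0,0,-0.4]}
    - {"offset":[0.028,-0.279,0],"dr":[0,0,-0.4]}
    - {"offset":[0.031,-0.307,0],"dr":[0,0,-0.5]}
    - {"offset":[0.033,-0.335,0],"dr":[0,0,-0.5]}
    - {"offset":[0.035,-0.363,0],"dr":[0,0,-0.5]}
    - {"offset":[0.037,-0.39,0],"dr":[0,0,-0.5]}
    - {"offset":[0.038,-0.41,0],"dr":[0,0,-0.5]}
    - {"offset":[0.039,-0.42,0],"dr":[0,0,-0.5]}
    - {"offset":[0.0391,-0.4232,0],"dr":[0,0,-0.5]}
    - {"offset":[0.0391,-0.4232,0],"dr":[0,0,-0.5]}
    - {"offset":[0.0391,-0.4232,0],"dr":[0,0,-0.5]}

```text
time_s: 6.43
position: [0.5084, 0.1537, 0.1501]
tcp_rot: [[0.999, -0.045, -0.001], [-0.045, -0.999, -0.001], [-0.001, 0.001, -1.0]]
force: [0.4, 0.4, -1.4]
opening: 0.133
grasp_force: 30.0
```

Request:
servo_tool:
  targets:
    - {"offset":[0,0,0.01],"dr":[0,0,0]}
    - {"offset":[0,0,0.025],"dr":[0,0,0]}
    - {"offset":[0,0,0.04],"dr":[0,0,0]}
    - {"offset":[0,0,0.055],"dr":[0,0,0]}
    - {"offset":[0,0,0.067],"dr":[0,0,0]}
    - {"offset":[0,0,0.075],"dr":[0,0,0]}
    - {"offset":[0,0,0.08],"dr":[0,0,0]}
    - {"offset":[0,0,0.08],"dr":[0,0,0]}
    - {"offset":[0,0,0.08],"dr":[0,0,0]}

```text
time_s: 7.18
position: [0.5091, 0.154, 0.0705]
tcp_rot: [[0.999, -0.045, -0.0], [-0.045, -0.999, -0.0], [-0.0, 0.0, -1.0]]
force: [0.3, 0.3, -1.2]
opening: 0.137
grasp_force: 30.0
```

```bash
python3 - <<'E'
from rig import bot,viewer
import cv2,numpy as np
a=viewer.capture("top")["color"][160:256,104:209,::-1]; b=viewer.capture("scene")["color"][200:350,120:320,::-1]
cv2.imwrite("pics/z2.png",np.hstack([cv2.resize(a,(437,400),interpolation=2),cv2.resize(b,None,fx=1.8,fy=1.8,interpolation=2)[:400] if 0 else cv2.copyMakeBorder(cv2.resize(b,(360,270),interpolation=2),0,130,0,0,0)]))
E
```

```text
(no output)
```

View pics/z2.png

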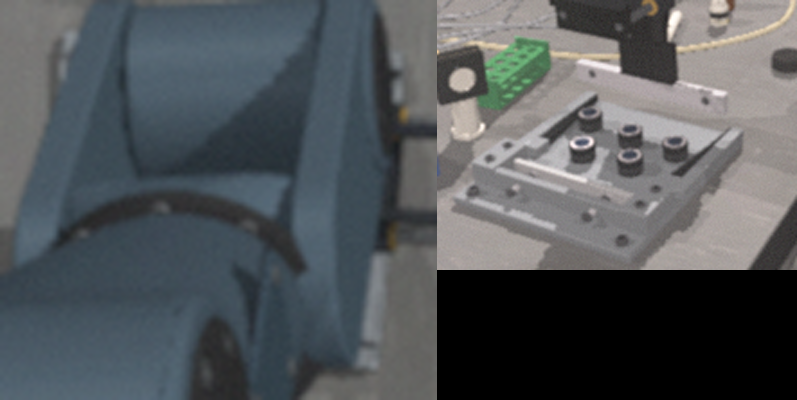

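The top view is blocked by the arm. The scene view shows the bar square above the loading end, with all cells in front of it. I'll lower it gently until it touches.

Request:
servo_tool:
  targets:
    - {"offset":[0,0,0.005],"dr":[0,0,0]}
    - {"offset":[0,0,0.011],"dr":[0,0,0]}
    - {"offset":[0,0,0.016],"dr":[0,0,0]}
    - {"offset":[0,0,0.019],"dr":[0,0,0]}
    - {"offset":[0,0,0.021],"dr":[0,0,0]}
    - {"offset":[0,0,0.021],"dr":[0,0,0]}
    - {"offset":[0,0,0.021],"dr":[0,0,0]}

```text
time_s: 7.87
position: [0.5089, 0.1545, 0.0493]
tcp_rot: [[0.999, -0.045, -0.0], [-0.045, -0.999, -0.0], [-0.0, 0.0, -1.0]]
force: [-0.3, -0.4, -1.5]
opening: 0.134
grasp_force: 30.0
```

Request:
servo_tool:
  targets:
    - {"offset":[0,0,0.0005],"dr":[0,0,0]}
    - {"offset":[0,0,0.001],"dr":[0,0,0]}
    - {"offset":[0,0,0.0015],"dr":[0,0,0]}
    - {"offset":[0,0,0.002],"dr":[0,0,0]}
    - {"offset":[0,0,0.002],"dr":[0,0,0]}

```text
time_s: 8.28
position: [0.509, 0.1544, 0.0476]
tcp_rot: [[0.999, -0.045, 0.0], [-0.045, -0.999, 0.0], [0.0, -0.0, -1.0]]
force: [0.2, -0.7, -1.6]
opening: 0.131
grasp_force: 30.0
```

Request:
servo_tool:
  targets:
    - {"offset":[0,0,0.0005],"dr":[0,0,0]}
    - {"offset":[0,0,0.001],"dr":[0,0,0]}
    - {"offset":[0,0,0.0013],"dr":[0,0,0]}
    - {"offset":[0,0,0.0013],"dr":[0,0,0]}

```text
time_s: 8.62
position: [0.509, 0.1544, 0.0465]
tcp_rot: [[0.999, -0.045, 0.0], [-0.045, -0.999, 0.0], [0.0, -0.0, -1.0]]
force: [-0.5, 0.0, 0.2]
opening: 0.138
grasp_force: 30.0
```

```bash
python3 - <<'E'
from rig import bot,viewer
import cv2,numpy as np
from h import w
c=viewer.capture("scene"); im=c["color"][...,::-1].copy()
p=[.51242,.24238,1.52728]
pr=lambda X:(lambda q:q[:,:2]/q[:,2:])((X@np.array(c["R"]).T+c["t"])@np.array(c["camera_matrix"]).T)
P=np.array([(-106,-92,16),(-106,92,16),(8.5,-92,16),(8.5,92,16),(20,-66,28),(20,66,28),(92,-92,8),(92,92,8),(-83,-84,36),(-83,84,36)])/1e3
b=cv2.resize(im[200:350,120:320],(800,600),interpolation=2)
for u,v in pr(w(p,P)): cv2.drawMarker(b,(int((u-120)*4+1.5),int((v-200)*4+1.5)),(0,0,255),cv2.MARKER_CROSS,10,1)
cv2.imwrite("pics/z3.png",b)
E
```

```text
(no output)
```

View pics/z3.png

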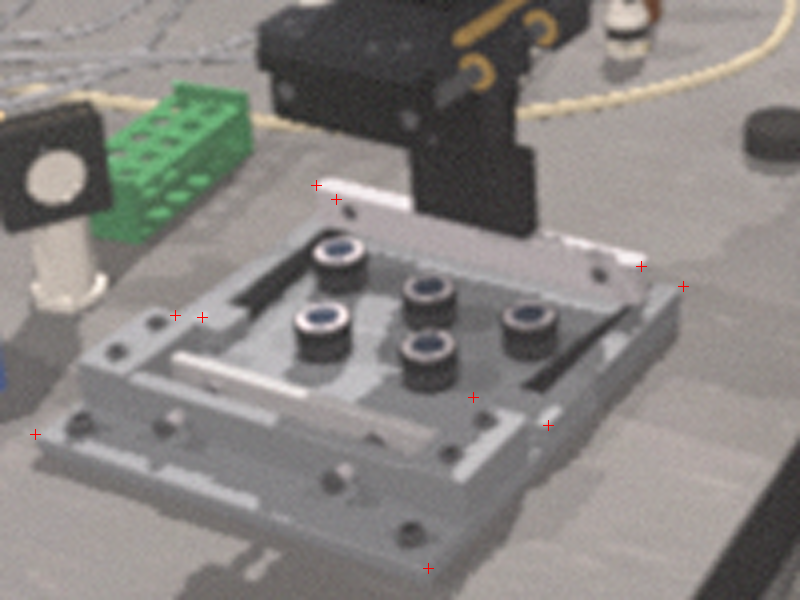

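Contact with the rails is felt, at about 2 N. The view shows the bar across both rails behind all five cells, and the projected markers agree to about 2 mm. I'll sweep now.

Request:
servo_tool:
  targets:
    - {"offset":[0,-0.001,0.0004],"dr":[0,0,0]}
    - {"offset":[0,-0.003,0.0006],"dr":[0,0,0]}
    - {"offset":[0,-0.005,0.0006],"dr":[0,0,0]}
    - {"offset":[0,-0.007,0.0006],"dr":[0,0,0]}
    - {"offset":[0,-0.009,0.0006],"dr":[0,0,0]}
    - {"offset":[0,-0.011,0.0006],"dr":[0,0,0]}
    - {"offset":[0,-0.013,0.0006],"dr":[0,0,0]}
    - {"offset":[0,-0.015,0.0006],"dr":[0,0,0]}
    - {"offset":[0,-0.017,0.0006],"dr":[0,0,0]}
    - {"offset":[0,-0.019,0.0006],"dr":[0,0,0]}
    - {"offset":[0,-0.02,0.0006],"dr":[0,0,0]}

```text
time_s: 9.58
position: [0.5107, 0.1743, 0.0464]
tcp_rot: [[0.999, -0.044, 0.002], [-0.044, -0.999, -0.0], [0.002, 0.0, -1.0]]
force: [0.5, -2.7, 6.3]
opening: 0.134
grasp_force: 30.0
```

Request:
servo_tool:
  targets:
    - {"offset":[0,-0.002,-0.0002],"dr":[0,0,0]}
    - {"offset":[0,-0.004,-0.0002],"dr":[0,0,0]}
    - {"offset":[0,-0.006,-0.0002],"dr":[0,0,0]}
    - {"offset":[0,-0.008,-0.0002],"dr":[0,0,0]}
    - {"offset":[0,-0.01,-0.0002],"dr":[0,0,0]}
    - {"offset":[0,-0.012,-0.0002],"dr":[0,0,0]}
    - {"offset":[0,-0.014,-0.0002],"dr":[0,0,0]}
    - {"offset":[0,-0.016,-0.0002],"dr":[0,0,0]}
    - {"offset":[0,-0.018,-0.0002],"dr":[0,0,0]}
    - {"offset":[0,-0.02,-0.0002],"dr":[0,0,0]}
    - {"offset":[0,-0.022,-0.0002],"dr":[0,0,0]}
    - {"offset":[0,-0.024,-0.0002],"dr":[0,0,0]}
    - {"offset":[0,-0.026,-0.0002],"dr":[0,0,0]}
    - {"offset":[0,-0.028,-0.0002],"dr":[0,0,0]}
    - {"offset":[0,-0.03,-0.0002],"dr":[0,0,0]}
    - {"offset":[0,-0.032,-0.0002],"dr":[0,0,0]}
    - {"offset":[0,-0.034,-0.0002],"dr":[0,0,0]}
    - {"offset":[0,-0.036,-0.0002],"dr":[0,0,0]}
    - {"offset":[0,-0.038,-0.0002],"dr":[0,0,0]}
    - {"offset":[0,-0.04,-0.0002],"dr":[0,0,0]}

```text
time_s: 11.25
position: [0.5121, 0.2142, 0.0464]
tcp_rot: [[0.999, -0.044, 0.001], [-0.044, -0.999, -0.001], [0.001, 0.001, -1.0]]
force: [0.6, -3.0, 5.4]
opening: 0.137
grasp_force: 30.0
```

```bash
cat > snap.py <<'E'
import sys,cv2
from rig import viewer
im=viewer.capture("scene")["color"][...,::-1]
cv2.imwrite(sys.argv[1],cv2.resize(im[225:345,125:305],(750,500),interpolation=2))
E
python3 snap.py pics/z4.png
```

```text
(no output)
```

View pics/z4.png

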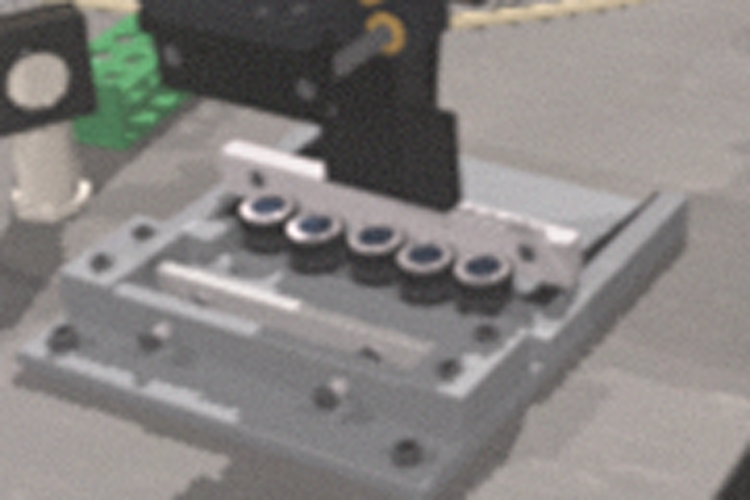

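The five cells stand in one row against the bar, at about (265..485, 205..270). I'll continue.

Request:
servo_tool:
  targets:
    - {"offset":[0,-0.002,-0.0001],"dr":[0,0,0]}
    - {"offset":[0,-0.004,-0.0001],"dr":[0,0,0]}
    - {"offset":[0,-0.006,-0.0001],"dr":[0,0,0]}
    - {"offset":[0,-0.008,-0.0001],"dr":[0,0,0]}
    - {"offset":[0,-0.01,-0.0001],"dr":[0,0,0]}
    - {"offset":[0,-0.012,-0.0001],"dr":[0,0,0]}
    - {"offset":[0,-0.014,-0.0001],"dr":[0,0,0]}
    - {"offset":[0,-0.016,-0.0001],"dr":[0,0,0]}
    - {"offset":[0,-0.018,-0.0001],"dr":[0,0,0]}
    - {"offset":[0,-0.02,-0.0001],"dr":[0,0,0]}
    - {"offset":[0,-0.022,-0.0001],"dr":[0,0,0]}
    - {"offset":[0,-0.024,-0.0001],"dr":[0,0,0]}
    - {"offset":[0,-0.026,-0.0001],"dr":[0,0,0]}
    - {"offset":[0,-0.028,-0.0001],"dr":[0,0,0]}
    - {"offset":[0,-0.03,-0.0001],"dr":[0,0,0]}
    - {"offset":[0,-0.032,-0.0001],"dr":[0,0,0]}
    - {"offset":[0,-0.033,-0.0001],"dr":[0,0,0]}
    - {"offset":[0,-0.034,-0.0001],"dr":[0,0,0]}

```text
time_s: 12.8
position: [0.5134, 0.2481, 0.0464]
tcp_rot: [[0.999, -0.044, 0.001], [-0.044, -0.999, -0.001], [0.001, 0.001, -1.0]]
force: [-0.6, -2.7, 5.1]
opening: 0.138
grasp_force: 30.0
```

Request:
servo_tool:
  targets:
    - {"offset":[0,-0.001,0],"dr":[0,0,0]}
    - {"offset":[0,-0.002,0],"dr":[0,0,0]}
    - {"offset":[0,-0.003,0],"dr":[0,0,0]}
    - {"offset":[0,-0.004,0],"dr":[0,0,0]}
    - {"offset":[0,-0.005,0],"dr":[0,0,0]}
    - {"offset":[0,-0.006,0],"dr":[0,0,0]}
    - {"offset":[0,-0.007,0],"dr":[0,0,0]}
    - {"offset":[0,-0.007,0],"dr":[0,0,0]}
    - {"offset":[0,-0.007,0],"dr":[0,0,0]}

```text
time_s: 13.55
position: [0.5135, 0.2533, 0.0464]
tcp_rot: [[0.999, -0.042, -0.001], [-0.042, -0.999, -0.004], [-0.0, 0.004, -1.0]]
force: [-1.3, -8.3, 6.5]
opening: 0.138
grasp_force: 30.0
```

Request:
servo_tool:
  targets:
    - {"offset":[0,-0.0005,0],"dr":[0,0,0]}
    - {"offset":[0,-0.001,0],"dr":[0,0,0]}
    - {"offset":[0,-0.0015,0],"dr":[0,0,0]}
    - {"offset":[0,-0.0015,0],"dr":[0,0,0]}

```text
time_s: 13.88
position: [0.5134, 0.2543, 0.0464]
tcp_rot: [[0.999, -0.042, -0.001], [-0.042, -0.999, -0.005], [-0.001, 0.005, -1.0]]
force: [0.2, -9.4, 7.4]
opening: 0.136
grasp_force: 30.1
```

Request:
servo_tool:
  targets:
    - {"offset":[0,-0.0005,0],"dr":[0,0,0]}
    - {"offset":[0,-0.001,0],"dr":[0,0,0]}
    - {"offset":[0,-0.0015,0],"dr":[0,0,0]}
    - {"offset":[0,-0.0015,0],"dr":[0,0,0]}

```text
time_s: 14.22
position: [0.5133, 0.2555, 0.0463]
tcp_rot: [[0.999, -0.042, -0.001], [-0.042, -0.999, -0.005], [-0.001, 0.005, -1.0]]
force: [-0.2, -10.6, 8.0]
opening: 0.135
grasp_force: 30.1
```

Request:
servo_tool:
  targets:
    - {"offset":[0,-0.0005,0],"dr":[0,0,0]}
    - {"offset":[0,-0.001,0],"dr":[0,0,0]}
    - {"offset":[0,-0.0015,0],"dr":[0,0,0]}
    - {"offset":[0,-0.0015,0],"dr":[0,0,0]}

```text
time_s: 14.55
position: [0.5131, 0.257, 0.0458]
tcp_rot: [[0.999, -0.042, -0.002], [-0.042, -0.999, -0.005], [-0.002, 0.005, -1.0]]
force: [0.5, -10.4, 1.5]
opening: 0.138
grasp_force: 30.0
```

Request:
servo_tool:
  targets:
    - {"offset":[0,-0.0005,0],"dr":[0,0,0]}
    - {"offset":[0,-0.001,0],"dr":[0,0,0]}
    - {"offset":[0,-0.001,0],"dr":[0,0,0]}

```text
time_s: 14.8
position: [0.5126, 0.2578, 0.0454]
tcp_rot: [[0.999, -0.042, -0.004], [-0.042, -0.999, -0.006], [-0.003, 0.006, -1.0]]
force: [0.7, -11.4, 2.6]
opening: 0.133
grasp_force: 30.0
```

Request:
servo_tool:
  targets:
    - {"offset":[0,-0.0005,0],"dr":[0,0,0]}
    - {"offset":[0,-0.001,0],"dr":[0,0,0]}
    - {"offset":[0,-0.001,0],"dr":[0,0,0]}

```text
time_s: 15.05
position: [0.5124, 0.2583, 0.0454]
tcp_rot: [[0.999, -0.042, -0.004], [-0.042, -0.999, -0.007], [-0.004, 0.007, -1.0]]
force: [0.4, -11.8, 3.0]
opening: 0.134
grasp_force: 30.1
```

Request:
servo_tool:
  targets:
    - {"offset":[0,-0.0003,0.0005],"dr":[0,0,0]}
    - {"offset":[0,-0.0005,0.001],"dr":[0,0,0]}
    - {"offset":[0,-0.0005,0.0015],"dr":[0,0,0]}
    - {"offset":[0,-0.0005,0.0015],"dr":[0,0,0]}

```text
time_s: 15.38
position: [0.5123, 0.2583, 0.0438]
tcp_rot: [[0.999, -0.041, -0.005], [-0.042, -0.999, -0.007], [-0.004, 0.007, -1.0]]
force: [0.8, -13.9, 3.3]
opening: 0.139
grasp_force: 30.1
```

The bar has met the shoulders (y has stopped and the force is rising) and is sinking into the slots. I'll keep pressing down.

Request:
servo_tool:
  targets:
    - {"offset":[0,0,0.0007],"dr":[0,0,0]}
    - {"offset":[0,0,0.0014],"dr":[0,0,0]}
    - {"offset":[0,0,0.002],"dr":[0,0,0]}
    - {"offset":[0,0,0.0025],"dr":[0,0,0]}
    - {"offset":[0,0,0.0025],"dr":[0,0,0]}

```text
time_s: 15.8
position: [0.5121, 0.2583, 0.0412]
tcp_rot: [[0.999, -0.041, -0.005], [-0.042, -0.999, -0.007], [-0.005, 0.007, -1.0]]
force: [-0.4, -13.9, 2.9]
opening: 0.14
grasp_force: 30.1
```

Request:
servo_tool:
  targets:
    - {"offset":[0,0,0.0005],"dr":[0,0,0]}
    - {"offset":[0,0,0.001],"dr":[0,0,0]}
    - {"offset":[0,0,0.001],"dr":[0,0,0]}

```text
time_s: 16.05
position: [0.512, 0.2582, 0.0402]
tcp_rot: [[0.999, -0.042, -0.005], [-0.042, -0.999, -0.007], [-0.005, 0.008, -1.0]]
force: [1.0, -14.1, 2.0]
opening: 0.135
grasp_force: 30.1
```

Request:
servo_tool:
  targets:
    - {"offset":[0,0,0.0005],"dr":[0,0,0]}
    - {"offset":[0,0,0.001],"dr":[0,0,0]}
    - {"offset":[0,0,0.001],"dr":[0,0,0]}

```text
time_s: 16.3
position: [0.5118, 0.2583, 0.0395]
tcp_rot: [[0.999, -0.041, -0.005], [-0.041, -0.999, -0.007], [-0.005, 0.008, -1.0]]
force: [-1.4, -14.5, 4.3]
opening: 0.136
grasp_force: 30.1
```

Request:
servo_tool:
  targets:
    - {"offset":[0,0,0.0005],"dr":[0,0,0]}
    - {"offset":[0,0,0.001],"dr":[0,0,0]}
    - {"offset":[0,0,0.001],"dr":[0,0,0]}

```text
time_s: 16.55
position: [0.5118, 0.2583, 0.0394]
tcp_rot: [[0.999, -0.041, -0.005], [-0.041, -0.999, -0.007], [-0.005, 0.008, -1.0]]
force: [-2.0, -14.3, 11.4]
opening: 0.137
grasp_force: 30.1
```

Bottomed at 11 N. I'll relax the push, then open.

Request:
servo_tool:
  targets:
    - {"offset":[0,0.001,0],"dr":[0,0,0]}
    - {"offset":[0,0.002,0],"dr":[0,0,0]}
    - {"offset":[0,0.003,-0.0003],"dr":[0,0,0]}
    - {"offset":[0,0.004,-0.0006],"dr":[0,0,0]}
    - {"offset":[0,0.004,-0.0006],"dr":[0,0,0]}
    - {"offset":[0,0.004,-0.0006],"dr":[0,0,0]}

```text
time_s: 17.05
position: [0.5122, 0.2566, 0.0395]
tcp_rot: [[0.999, -0.043, -0.003], [-0.043, -0.999, -0.003], [-0.003, 0.003, -1.0]]
force: [-1.1, -7.6, 5.8]
opening: 0.132
grasp_force: 30.0
```

Request:
servo_tool:
  targets:
    - {"offset":[0,0,0],"dr":[0,0,0]}
    - {"offset":[0,0,0],"dr":[0,0,0]}
    - {"offset":[0,0,0],"dr":[0,0,0]}
    - {"offset":[0,0,0],"dr":[0,0,0]}
    - {"offset":[0,0,0],"dr":[0,0,0]}
    - {"offset":[0,0,0],"dr":[0,0,0]}
    - {"offset":[0,0,0],"dr":[0,0,0]}
    - {"offset":[0,0,0],"dr":[0,0,0]}
  gripper: 0

```text
time_s: 17.72
position: [0.5136, 0.2585, 0.0395]
tcp_rot: [[0.999, -0.045, 0.0], [-0.045, -0.999, 0.0], [-0.0, -0.0, -1.0]]
force: [0.7, -0.2, 0.7]
opening: 0.494
grasp_force: 0.0
```

Request:
servo_tool:
  targets:
    - {"offset":[0,0,-0.005],"dr":[0,0,0]}
    - {"offset":[0,0,-0.015],"dr":[0,0,0]}
    - {"offset":[0,0,-0.03],"dr":[0,0,0]}
    - {"offset":[0,0,-0.05],"dr":[0,0,0]}
    - {"offset":[0,0,-0.07],"dr":[0,0,0]}
    - {"offset":[0,0,-0.09],"dr":[0,0,0]}
    - {"offset":[0,0,-0.1],"dr":[0,0,0]}
    - {"offset":[0,0,-0.1],"dr":[0,0,0]}
    - {"offset":[0,0,-0.1],"dr":[0,0,0]}

```text
time_s: 18.47
position: [0.5138, 0.2584, 0.1402]
tcp_rot: [[0.999, -0.045, 0.001], [-0.045, -0.999, 0.0], [0.001, -0.0, -1.0]]
force: [0.4, -0.2, -0.8]
opening: 0.498
grasp_force: 0.0
```

```bash
python3 snap.py pics/z5.png
```

```text
(no output)
```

View pics/z5.png

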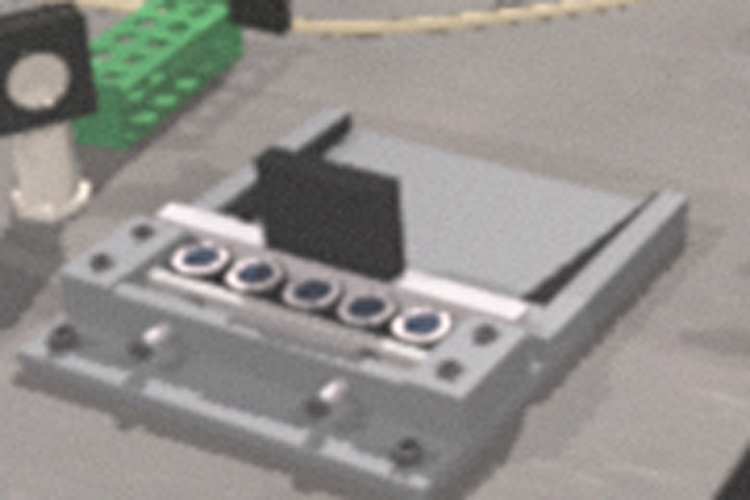

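The bar sits upright in both slots, from (160,210) to (525,310). The five cells are clamped in one row behind it, and the gripper is clear.

```bash
python3 -c "
from rig import ticket
print(ticket.hand_in())"
```

```text
the job is handed in; nothing more can be done
None
```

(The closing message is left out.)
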